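# Lock the vial carousel for transport

### The job

Lock the small vial carousel on the bench so that it cannot turn: push it round by its upright finger pins until the slot in the rim of its disc faces the locking bar, then push the bar by its end plate through its guide and fully home into the slot. Work gently and only by pushing: grip and lift nothing, do not force the bar against the rim, do not touch the vials, and leave the loose things beside it where they are.

Things in the scene. Friction and masses are not known exactly. Their poses are not given: they have to be found in the camera images.
- carousel_base: Fixed round white housing, 196 mm across, top at z 34 mm; stands elsewhere and turned each time. Origin on the carousel's turning axis at worktop height, z up. Its -x side carries a low panel with a display (27 mm high, out to 132 mm from the axis, not needed), its -y side the guide of the locking bar: an aluminium block 44 mm wide, 93 to 120 mm from the axis, top at z 59 mm with 2 mm screw heads.
- carousel (a joint): Turn of the carousel about the housing's z, rad, counter-clockwise from above; endless both ways, stays where left (friction 0.1 N m, about 1.5 N at a pin). At 0 and every whole turn (6.283) the slot faces the bar; at q the slot lies at angle q - 1.571 in the housing's x-y plane.
- disc_centre (a point): Centre of the carousel's aluminium disc on the axis, at its top face (z 52 mm; disc 10 mm thick, 85 mm radius); axes turn with it, the slot along its -y. Four upright black finger pins, 12 mm thick, z 52 to 90 mm, stand 72 mm from the axis, 45 and 135 degrees to either side of the slot. In the middle: vials in a white holder plate (47 mm radius) and a black knob, up to z 96 mm.
- slot_mouth (a point): Middle of the mouth of the disc's one radial slot, on the rim, 85 mm from the axis, z 47 mm; turns with the disc. The slot is open at the rim, 17 mm wide and 32 mm deep, its mouth widened to 27 mm by lead-in corners.
- bar_mouth (a point): Fixed point on the bar's centre line, 85 mm from the axis towards the guide, z 47 mm: the slot mouth has to come here.
- lock_bar (a joint): Travel of the steel locking bar, m, along the housing's +y towards the axis: 0 = drawn back (nose 6 mm outside the rim), 0.032 = fully home (end plate against the guide, nose 26 mm inside the rim). Bar 12 mm wide, 10 mm high, round nose, z 42 to 52 mm; friction 4 N, no spring, stays where left. If the slot is elsewhere it strikes the rim at 0.006.
- push_plate (a point): Centre of the outer face of the bar's upright light metal end plate (34 mm wide, 42 mm high from z 30 to 72 mm, 8 mm thick). The face looks along the housing's -y, 161 mm from the axis when drawn back; push it along the housing's +y.
- carousel_lift (a joint): Height by which the carousel is lifted off its spindle, m; 0 = seated. It only rests there by its weight (0.7 to 1.2 kg).
- vials: The six amber vials (17 mm thick, white caps) and their holder plate in the middle of the carousel; they turn with it. Origin on the axis at worktop height. Not to be touched.
- amber_vial: Loose brown glass vial with white cap, 42 x 42 x 87 mm, standing left of the housing; origin at its underside. Bystander.
- red_stopper: Loose red rubber stopper, 28 mm across, 27 mm high, left of the housing; origin at its underside. Bystander.
- black_stopper: Loose black rubber stopper, 22 mm across, 21 mm high, beyond the bar's guide; origin at its underside. Bystander.
- white_bottle: Loose small white bottle, 44 mm across, 91 mm high, standing to the right; origin at its underside. Bystander.
- marker: Loose marker pen, 136 mm long, 12 mm thick, lying in front; origin at its underside. Bystander.

How it is judged:
By the outcome, as a careful person would: the job done as asked, in the order asked, and still so for the second after the job is handed in, with the robot touching nothing.
It also fails if it takes over 67 s, if anything falls off the work surface, if the arm or the gripper's body presses on something with over 40 N, if the wrist force passes 120 N, or if a joint passes its speed limit or range.

### The arm

A 6-joint arm with a two-finger parallel gripper is mounted at the origin on a cart in front of the work surface, level with it; the furniture and walls round the work are solid. World frame = base frame: x ahead of the robot, y to its left, z up, the work surface at z = 0. Lengths are in m, angles in rad, forces in N, time in s.
With the tool pointing down it reaches from about 0.375 to 0.825 m from the base axis. Payload 5.5 kg.
Tool frame: the origin (TCP) lies midway between the tips of the shut fingers; the grasp point (between the pads) lies grip_point_offset behind it (grip_point_offset is the distance from the TCP to the grasp point, in m); z points along the fingers, y is the direction in which the jaws open and shut (so a half turn about z gives the same grasp; the last joint's range is limited). The gripper opens to 85 mm and grips with 20 to 120 N. Pads are 22 mm wide; open, the fingers measure 114 mm over their backs; the gripper's body (76 mm by 85 mm) begins 54 mm behind the grasp point. The pads swing forward as they close: fully open they stand 13 mm farther back than shut.
Start: joints at [1.344, 0.314, -0.047, 1.21, 0, 1.571], TCP at [0.135, 0.585, 0.231] pointing down, gripper open.
Joint ranges: [-2.67, 2.67], [-0.69, 1.73], [-1.03, 1.25], [-2.08, 2.16], [-1.42, 1.45], [-3.14, 3.14]. Speed limits (rad/s): [2.39, 2.39, 3.01, 3.14, 3.14, 3.14].

### API

Orientations are given as a rotation vector (axis times angle).
In Python, from plant import read_state, get_image, camera_model, close_job, grip_point_offset gives the robot as it stands.
- The arm moves only by the tool apply_moves, never from a script. Its argument "deltas" is a list of rows, each a list of 3 entries, a list of its own where there are three numbers: the finger opening in m, from 0 to 0.0854, then the shift along the world's x, y, z in m, then the turn, a rotation vector about the world's x, y, z in degrees. A call has 1 to 20 rows; each row is the pose to reach, as a shift and turn from the pose commanded when the call began; what a row does not reach only later rows make up. A row lasts 1/10 s, in which the tool goes at most 50 mm and 8.59 degrees, less where a joint would pass 70% of its speed; a pose out of reach is approached as far as the arm can. A call with a gripper value outside its range is refused whole. The fingers move at their own pace and stop on an object; "grip_force" is the grip in N (left out, the last holds). Time passes only in rows, so rows that repeat a pose let the fingers close. It gives the time, the measured TCP pose, the force and the opening at its end, in the units of the state.
- read_state(): the state, without advancing time (a new reading comes with each control period).
- get_image(name): name is "side" or "top"; returns the picture (420x560x3 uint8, red, green, blue); there is no depth.
- camera_model(name): a dict with "K" (3x3 intrinsics, pixels), "D" ([k1, k2, p1, p2, k3] as OpenCV has them; the pictures are not rectified), "extrinsics" (4x4, takes a point from world to camera coordinates). Camera axes: x right, y up, looking along -z (the intrinsics and any distortion apply to the point x, -y, -z); pixel columns grow to the right and rows downward; lengths in m; the calibration is good to about 2 mm. A picture is of the moment at which its call begins. camera_model takes no time and is no camera call.
- close_job(): hands the job in, once; it reports no verdict.
The state is a dict: "t": time; "joint_pos": joint angles; "qd": joint speeds; "joint_efforts": joint torques, N m; "eef_pos": TCP position; "ee_rot": TCP orientation; "force": force on the tool from outside, world axes, zero at the start; "ft_torque": the same for the moment, N m; "grip_width": finger opening in m.
Only numpy, scipy, OpenCV 4.12 (cv2) and the standard library are available. Lean on these libraries where they do the work, as an engineer would, in place of code of your own. Each camera call takes 0.05 s, during which the arm holds its last target. There are 200 camera calls.

## Working session

There is one attempt and no reset: what is moved stays moved. The work goes in short steps, Python scripts to look and compute and a tool call to move; the robot and the scene stay as the last step left them, time stands still between calls to the robot, and variables do not carry over. Pictures are saved under pics/ and viewed, about 8 in all and at most 12, crops included, and the job is handed in when it is done.

Besides the shell and the picture viewer there is one more tool, called by a JSON object that holds its "op" and its "data". apply_moves: Moves the arm, as the interface text tells. Its arguments: {"type":"object","properties":{"deltas":{"type":"array"},"grip_force":{"type":"number"}},"required":["deltas"]}

```bash
mkdir -p pics; cat > h.py <<'E'
import numpy as np,cv2
from plant import *
def snap(n,f):
    im=get_image(n); cv2.imwrite('pics/'+f,im[:,:,::-1]); return im
def ray(n,uv):
    m=camera_model(n);K=np.array(m['K'],float);D=np.array(m['D'],float);E=np.array(m['extrinsics'])
    p=cv2.undistortPoints(np.array(uv,float).reshape(-1,1,2),K,D).reshape(-1,2)
    d=np.c_[p[:,0],-p[:,1],-np.ones(len(p))]@E[:3,:3]
    return -E[:3,:3].T@E[:3,3],d
def onz(n,uv,z):
    c,d=ray(n,uv); return c+d*((z-c[2])/d[:,2])[:,None]
def proj(n,P):
    m=camera_model(n);K=np.array(m['K'],float);D=np.array(m['D'],float);E=np.array(m['extrinsics'])
    q=np.atleast_2d(P)@E[:3,:3].T+E[:3,3]; q=q*[1,-1,-1]
    return cv2.projectPoints(q.reshape(-1,1,3),np.zeros(3),np.zeros(3),K,D)[0].reshape(-1,2)
E
python3 - <<'E'
from h import *
for n in('top','side'):
    snap(n,n+'0.png'); m=camera_model(n); print(n,np.round(ray(n,[[280,210]]),2),np.array(m['K'])[0,0])
print(read_state(),grip_point_offset)
E
```

```text
Traceback (most recent call last):
ValueError: setting an array element with a sequence. The requested array has an inhomogeneous shape after 1 dimensions. The detected shape was (2,) + inhomogeneous part.
```

View pics/top0.png

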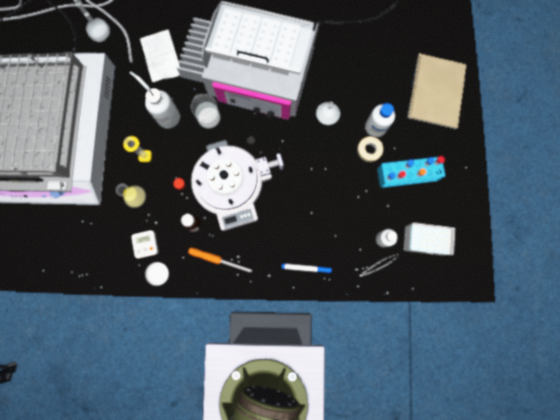

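The top view shows the carousel at about (226,178), the bar guide and end plate on its right at about (280,160), and the panel below at (237,218). The image is small, so I'll enlarge it.

```bash
python3 - <<'E'
from h import *
im=cv2.imread('pics/top0.png')
cv2.imwrite('pics/top0c.png',cv2.resize(im[125:245,165:305],None,fx=5,fy=5,interpolation=cv2.INTER_CUBIC))
snap('side','side0.png')
for n in('top','side'):
    m=camera_model(n); print(n,*[np.round(a,2) for a in ray(n,[[280,210]])],np.round(m['K'],1)[0],np.round(m['D'],3))
print(np.round(onz('top',[[226,178],[280,160],[237,218]],.05),3))
print(read_state(),grip_point_offset)
E
```

```text
top [ 0.34 -0.04  1.14] [[ 0.15  0.   -0.99]] [410.4   0.  278.6] [-0.083  0.     0.     0.     0.   ]
side [0.36 0.8  0.6 ] [[ 0.15 -0.83 -0.53]] [475.1   0.  275.4] [-0.052  0.     0.     0.     0.   ]
[[ 0.598  0.114  0.05 ]
 [ 0.651 -0.033  0.05 ]
 [ 0.488  0.08   0.05 ]]
{'t': 0.1, 'joint_pos': array([ 1.34398785e+00,  3.14162149e-01, -4.79602860e-02,  1.21023779e+00,
       -8.31969816e-06,  1.57081104e+00]), 'qd': array([ 0.00061003, -0.00058294,  0.00097548,  0.00030594, -0.00057022,
        0.0007932 ]), 'joint_efforts': array([-2.32400080e-04, -5.40764308e+01,  3.40542483e+01,  1.11937628e-02,
        1.92380895e-05,  8.26086399e-07]), 'eef_pos': array([0.13480517, 0.58411784, 0.23052495]), 'ee_rot': array([-3.55510523e-01, -3.12124187e+00,  2.44213628e-03]), 'force': array([-0.09100431,  1.14554442,  0.64167382]), 'ft_torque': array([ 0.00247094,  0.01739144, -0.00432823]), 'grip_width': 0.08544931464242003} 0.0187
```

View pics/top0c.png

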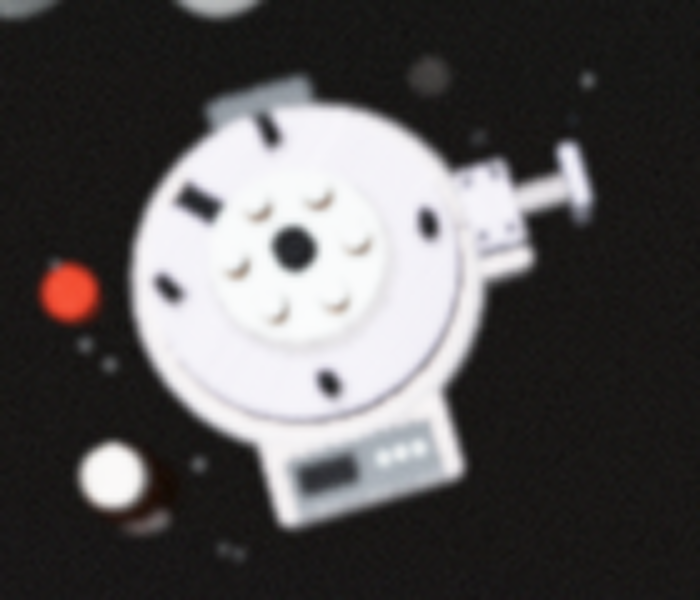

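View pics/side0.png

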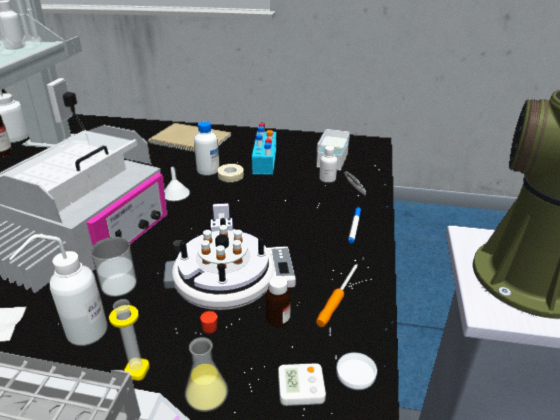

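Side view: the carousel is at about (222,262), its end plate on the far side at (221,213), and the brown vial at (278,300). In the top crop the slot is at (200,200), up-left, with pins at (268,130), (428,224), (328,382) and (170,288). The plate is at (575,183). So the slot has to go about 133° clockwise. Next I measure precisely.

```bash
cat >> h.py <<'E'
def blobs(im,c0,rpx=34,thr=110,nz=4):
    g=cv2.resize(cv2.cvtColor(im,cv2.COLOR_RGB2GRAY),None,fx=nz,fy=nz,interpolation=cv2.INTER_CUBIC)
    m=(g<thr).astype(np.uint8); k=np.zeros_like(m)
    cv2.circle(k,(int(c0[0]*nz),int(c0[1]*nz)),int(rpx*nz),1,-1); m*=k
    n,l,st,ce=cv2.connectedComponentsWithStats(m)
    return [((ce[i]+.5)/nz-.5,st[i,4]/nz**2) for i in range(1,n) if st[i,4]>3*nz*nz]
E
python3 - <<'E'
from h import *
im=cv2.imread('pics/top0.png')[:,:,::-1].copy()
c0=proj('top',[[.598,.112,.052]])[0]
for uv,a in blobs(im,(224.5,176.5),32):
    print(np.round(uv,1),round(a,1),*[np.round(onz('top',[uv],z)[0,:2],4) for z in(.052,.071)])
# white shapes: guide / plate / panel region
cr=cv2.resize(im[125:245,165:305],None,fx=4,fy=4,interpolation=cv2.INTER_CUBIC)
hsv=cv2.cvtColor(cr,cv2.COLOR_RGB2HSV)
m=((hsv[...,2]>150)&(hsv[...,1]<60)).astype(np.uint8)
n,l,st,ce=cv2.connectedComponentsWithStats(m)
for i in range(1,n):
    if st[i,4]>150: print('W',np.round((ce[i]+.5)/4-.5+[165,125],1),st[i]/4)
# plate: bright pixels right of u=276
g=m.copy(); g[:,:int((276-165)*4)]=0; v,u=np.nonzero(g); p=np.c_[u,v]; p=p[v<60*4]
uv=(p+.5)/4-.5+[165,125]; print('plate',uv.mean(0),onz('top',[uv.mean(0)],.06)); 
w,V=np.linalg.eigh(np.cov(onz('top',uv,.072)[:,:2].T)); print('plate long axis deg',np.degrees(np.arctan2(V[1,1],V[0,1])),w)
cv2.imwrite('pics/plate.png',cv2.resize(im[140:200,240:300,::-1],None,fx=10,fy=10,interpolation=cv2.INTER_CUBIC))
print('machine',onz('top',[[215,100],[295,117]],0.0),onz('top',[[215,100],[295,117]],0.15))
E
```

```text
[218.1 150.3] 14.5 [0.6755 0.1391] [0.6697 0.1361]
[201.3 155. ] 18.9 [0.6612 0.1851] [0.6557 0.1812]
[204.3 165.2] 28.2 [0.6324 0.1753] [0.6274 0.1716]
[250.2 169.4] 11.2 [0.6225 0.0482] [0.6177 0.0468]
[223.4 174.3] 48.2 [0.6075 0.1213] [0.603  0.1186]
[198.2 182.2] 10.9 [0.5841 0.1897] [0.5799 0.1858]
[230.3 201.3] 10.3 [0.5328 0.0994] [0.5295 0.0971]
W [207.9 125.5] [37.25  0.   12.25  2.5  85.75]
W [230.4 182.5] [2.650000e+01 1.725000e+01 9.150000e+01 8.800000e+01 1.784975e+04]
W [187.  219.8] [ 16.25  88.75  12.5   12.75 491.  ]
plate [278.84952547 160.19792707] [[ 0.64761019 -0.02979156  0.06      ]]
plate long axis deg -170.88533437195488 [1.99493001e-05 8.67385014e-05]
machine [[ 0.8471161   0.16420475  0.        ]
 [ 0.79697095 -0.0745595   0.        ]] [[ 0.78125097  0.13780179  0.15      ]
 [ 0.73768002 -0.06965962  0.15      ]]
```

View pics/plate.png

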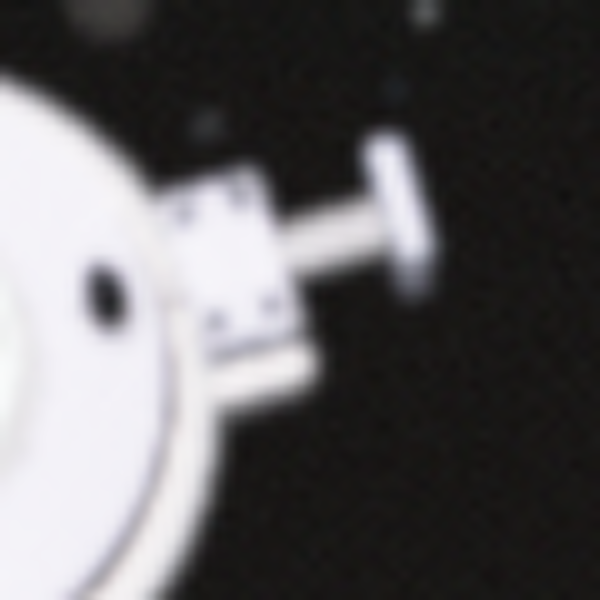

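The crop shows the plate's top edge running from (382,140) to (420,250) and the four guide screws at (185,215), (240,195), (220,320) and (273,305). I use these to get the bar's direction.

```bash
python3 - <<'E'
from h import *
f=lambda p:(np.array(p,float)+.5)/10-.5+[240,140]
C=np.array([.5992,.1165])
s=onz('top',f([[185,215],[240,195],[220,320],[273,305]]),.061)[:,:2]
p=onz('top',f([[382,140],[425,250]]),.072)[:,:2]
a=lambda v:np.degrees(np.arctan2(v[1],v[0]))
print('guide',a(s.mean(0)-C),np.linalg.norm(s.mean(0)-C),'edges',a(s[1]-s[0]),a(s[3]-s[2]),'perp',a(s[2]-s[0])+90,a(s[3]-s[1])+90)
print('plate',p.mean(0),a(p.mean(0)-C),np.linalg.norm(p.mean(0)-C),a(p[1]-p[0])+90)
# panel display side direction in original picture
q=onz('top',[[165+360/5,125+475/5]],.027)[0,:2]; print('panel',a(q-C),np.linalg.norm(q-C))
for b in(-71,): 
  print(onz('side',[[221,206]],.072))
E
```

```text
guide -72.24027639038802 0.10715345892649766 edges -68.35796106358798 -72.74781774564173 perp -70.61264872695426 -72.43813400434766
plate [ 0.64755899 -0.03263788] -72.03435425101713 0.15678233186194096 -68.30753102771652
panel -163.25452854183968 0.11895341564248288
[[ 0.64123208 -0.0238055   0.072     ]]
```

{"op": "apply_moves", "data": {"deltas": [[0, [0.04, -0.05, 0], [0, 0, 3]], [0, [0.08, -0.1, 0], [0, 0, 6]], [0, [0.12, -0.15, 0], [0, 0, 9]], [0, [0.16, -0.2, 0], [0, 0, 12]], [0, [0.2, -0.25, 0], [0, 0, 15]], [0, [0.24, -0.3, 0], [0, 0, 18]], [0, [0.27, -0.34, 0], [0, 0, 21]], [0, [0.3, -0.38, 0], [0, 0, 24]], [0, [0.33, -0.42, 0], [0, 0, 27]], [0, [0.36, -0.46, 0], [0, 0, 28.6]], [0, [0.39, -0.5, 0], [0, 0, 28.6]], [0, [0.403, -0.517, -0.01], [0, 0, 28.6]], [0, [0.403, -0.517, -0.03], [0, 0, 28.6]], [0, [0.403, -0.517, -0.05], [0, 0, 28.6]], [0, [0.403, -0.517, -0.07], [0, 0, 28.6]], [0, [0.403, -0.517, -0.08], [0, 0, 28.6]], [0, [0.403, -0.517, -0.08], [0, 0, 28.6]], [0, [0.403, -0.517, -0.08], [0, 0, 28.6]], [0, [0.403, -0.517, -0.08], [0, 0, 28.6]]]}}

```text
t: 2.0
eef_pos: [0.5386, 0.0682, 0.1526]
ee_rot: [-0.428, 3.11, -0.0]
force: [0.5, 0.9, 0.8]
grip_width: -0.0001
```

```bash
python3 - <<'E'
from h import *
from scipy.spatial.transform import Rotation as R
s=read_state(); print(s['t'],s['joint_pos'].round(3),s['eef_pos'].round(4),s['force'].round(2),s['grip_width'])
print(R.from_rotvec(s['ee_rot']).as_matrix().round(3))
a=snap('side','s1.png'); b=snap('top','t1.png')
o=np.hstack([cv2.resize(a[130:350,130:350],(400,400)),cv2.resize(b[120:240,160:280],(400,400),interpolation=cv2.INTER_CUBIC)])
cv2.imwrite('pics/c1.png',o[:,:,::-1])
E
```

```text
2.0 [ 0.126  0.251 -0.316  1.003  0.    -0.147] [0.5386 0.0682 0.1526] [0.48 0.89 0.77] -9.75977497265573e-05
[[-0.963 -0.27   0.002]
 [-0.27   0.963  0.   ]
 [-0.002 -0.    -1.   ]]
```

View pics/c1.png

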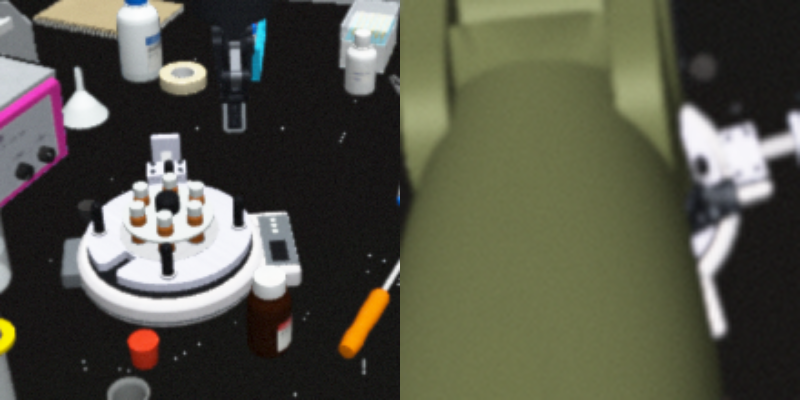

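The wrist joint came out as predicted (-0.147 rad), and the fingers are shut above the free spot by the pin. In the side crop the pins are at (98,215), (167,260) and (238,210), and the slot is at (115,262). Now I descend and work out the arc.

{"op": "apply_moves", "data": {"deltas": [[0, [0, 0, -0.02], [0, 0, 0]], [0, [0, 0, -0.04], [0, 0, 0]], [0, [0, 0, -0.06], [0, 0, 0]], [0, [0, 0, -0.075], [0, 0, 0]], [0, [0, 0, -0.085], [0, 0, 0]], [0, [0, 0, -0.09], [0, 0, 0]], [0, [0, 0, -0.09], [0, 0, 0]], [0, [0, 0, -0.09], [0, 0, 0]]]}}

```text
t: 2.9
eef_pos: [0.5385, 0.0678, 0.062]
ee_rot: [-0.427, 3.111, -0.0]
force: [0.4, -0.4, -0.5]
grip_width: -0.0001
```

```bash
cat >> h.py <<'E'
C=np.array([.5992,.1165])
def F(phi,d):
    p=np.radians(phi); return C+.072*np.array([np.cos(p),np.sin(p)])+d*np.array([-np.sin(p),np.cos(p)])
def arc(start,phi0,phis,d):
    print(', '.join('[0, [%.4g, %.4g, 0], [0, 0, %.4g]]'%(*np.round(F(f,dd)-start,4),round(f-phi0,1)) for f,dd in zip(phis,d)))
E
python3 - <<'E'
from h import *
s=read_state(); print(s['t'],s['eef_pos'].round(4),s['force'].round(2))
p0=195.6
ph=[195.6]*4+list(195.6-np.array([1,3,6,10,14,18,22,26,30,34,38,42,46,50,53,55])); d=[.027,.024,.022,.021]+[.0205]*16
arc(s['eef_pos'][:2],p0,ph,d)
E
```

```text
2.9 [0.5385 0.0678 0.062 ] [ 0.4  -0.39 -0.49]
[0, [-0.0014, 0.0034, 0], [0, 0, 0]], [0, [-0.0022, 0.0063, 0], [0, 0, 0]], [0, [-0.0027, 0.0082, 0], [0, 0, 0]], [0, [-0.003, 0.0091, 0], [0, 0, 0]], [0, [-0.0038, 0.0107, 0], [0, 0, -1]], [0, [-0.0051, 0.013, 0], [0, 0, -3]], [0, [-0.0069, 0.0165, 0], [0, 0, -6]], [0, [-0.009, 0.0213, 0], [0, 0, -10]], [0, [-0.0107, 0.0262, 0], [0, 0, -14]], [0, [-0.0121, 0.0313, 0], [0, 0, -18]], [0, [-0.0132, 0.0364, 0], [0, 0, -22]], [0, [-0.0138, 0.0416, 0], [0, 0, -26]], [0, [-0.0142, 0.0468, 0], [0, 0, -30]], [0, [-0.0141, 0.052, 0], [0, 0, -34]], [0, [-0.0137, 0.0572, 0], [0, 0, -38]], [0, [-0.0129, 0.0624, 0], [0, 0, -42]], [0, [-0.0118, 0.0675, 0], [0, 0, -46]], [0, [-0.0103, 0.0725, 0], [0, 0, -50]], [0, [-0.009, 0.0762, 0], [0, 0, -53]], [0, [-0.008, 0.0786, 0], [0, 0, -55]]
```

{"op": "apply_moves", "data": {"deltas": [[0, [-0.0014, 0.0034, 0], [0, 0, 0]], [0, [-0.0022, 0.0063, 0], [0, 0, 0]], [0, [-0.0027, 0.0082, 0], [0, 0, 0]], [0, [-0.003, 0.0091, 0], [0, 0, 0]], [0, [-0.0038, 0.0107, 0], [0, 0, -1]], [0, [-0.0051, 0.013, 0], [0, 0, -3]], [0, [-0.0069, 0.0165, 0], [0, 0, -6]], [0, [-0.009, 0.0213, 0], [0, 0, -10]], [0, [-0.0107, 0.0262, 0], [0, 0, -14]], [0, [-0.0121, 0.0313, 0], [0, 0, -18]], [0, [-0.0132, 0.0364, 0], [0, 0, -22]], [0, [-0.0138, 0.0416, 0], [0, 0, -26]], [0, [-0.0142, 0.0468, 0], [0, 0, -30]], [0, [-0.0141, 0.052, 0], [0, 0, -34]], [0, [-0.0137, 0.0572, 0], [0, 0, -38]], [0, [-0.0129, 0.0624, 0], [0, 0, -42]], [0, [-0.0118, 0.0675, 0], [0, 0, -46]], [0, [-0.0103, 0.0725, 0], [0, 0, -50]], [0, [-0.009, 0.0762, 0], [0, 0, -53]], [0, [-0.008, 0.0786, 0], [0, 0, -55]]]}}

```text
t: 4.9
eef_pos: [0.5297, 0.1461, 0.0613]
ee_rot: [-1.063, -2.956, 0.001]
force: [-0.2, -0.9, 1.3]
grip_width: -0.0001
```

```bash
python3 - <<'E'
from h import *
s=read_state(); print(s['t'],s['eef_pos'].round(4),s['force'].round(2),s['joint_pos'].round(2))
a=snap('side','s2.png')
cv2.imwrite('pics/c2.png',cv2.resize(a[200:320,150:310,::-1],(800,600),interpolation=cv2.INTER_CUBIC))
P=lambda z,f:proj('side',[[C[0]+.072*np.cos(np.radians(f)),C[1]+.072*np.sin(np.radians(f)),z]])[0]
for f in (140.6,50.6,230.6,320.6): print(f,((P(.09,f)-[150,200])*5).round(0),((P(.052,f)-[150,200])*5).round(0))
E
```

```text
4.9 [0.5297 0.1461 0.0613] [-0.22 -0.93  1.28] [ 0.27  0.35 -0.41  0.81 -0.    0.96]
140.6 [469. 289.] [472. 373.]
50.6 [184. 272.] [194. 355.]
230.6 [508. 127.] [511. 207.]
320.6 [249. 113.] [257. 192.]
```

View pics/c2.png

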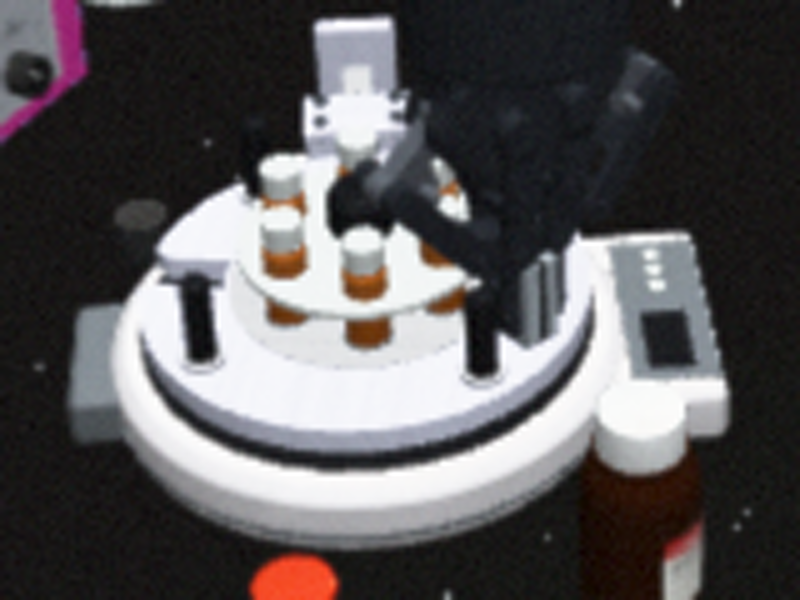

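The pin is being pushed cleanly. It shows at (482,285) to (482,370) in the crop, about 10 crop px behind prediction, so the carousel lags a little. No vial is near the fingers. I'll push on to about 12° short, then clear out and measure.

```bash
python3 - <<'E'
from h import *
ph=140.6-np.array([1,3,6,10,14,18,22,26,30,34,38,42,46,50,54,58,61,63,63])
arc(F(140.6,.0205),140.6,ph,[.0205]*19)
print((F(77.6,.035)-F(77.6,.0205)).round(4))
E
```

```text
[0, [0.0005, 0.0012, 0], [0, 0, -1]], [0, [0.0017, 0.0036, 0], [0, 0, -3]], [0, [0.0035, 0.007, 0], [0, 0, -6]], [0, [0.0062, 0.0115, 0], [0, 0, -10]], [0, [0.0093, 0.0157, 0], [0, 0, -14]], [0, [0.0126, 0.0198, 0], [0, 0, -18]], [0, [0.0162, 0.0235, 0], [0, 0, -22]], [0, [0.02, 0.0271, 0], [0, 0, -26]], [0, [0.0241, 0.0303, 0], [0, 0, -30]], [0, [0.0284, 0.0333, 0], [0, 0, -34]], [0, [0.0329, 0.0359, 0], [0, 0, -38]], [0, [0.0376, 0.0383, 0], [0, 0, -42]], [0, [0.0424, 0.0403, 0], [0, 0, -46]], [0, [0.0474, 0.0419, 0], [0, 0, -50]], [0, [0.0525, 0.0432, 0], [0, 0, -54]], [0, [0.0576, 0.0442, 0], [0, 0, -58]], [0, [0.0615, 0.0447, 0], [0, 0, -61]], [0, [0.0641, 0.0449, 0], [0, 0, -63]], [0, [0.0641, 0.0449, 0], [0, 0, -63]]
[-0.0142  0.0031]
```

{"op": "apply_moves", "data": {"deltas": [[0, [0.0005, 0.0012, 0], [0, 0, -1]], [0, [0.0017, 0.0036, 0], [0, 0, -3]], [0, [0.0035, 0.007, 0], [0, 0, -6]], [0, [0.0062, 0.0115, 0], [0, 0, -10]], [0, [0.0093, 0.0157, 0], [0, 0, -14]], [0, [0.0126, 0.0198, 0], [0, 0, -18]], [0, [0.0162, 0.0235, 0], [0, 0, -22]], [0, [0.02, 0.0271, 0], [0, 0, -26]], [0, [0.0241, 0.0303, 0], [0, 0, -30]], [0, [0.0284, 0.0333, 0], [0, 0, -34]], [0, [0.0329, 0.0359, 0], [0, 0, -38]], [0, [0.0376, 0.0383, 0], [0, 0, -42]], [0, [0.0424, 0.0403, 0], [0, 0, -46]], [0, [0.0474, 0.0419, 0], [0, 0, -50]], [0, [0.0525, 0.0432, 0], [0, 0, -54]], [0, [0.0576, 0.0442, 0], [0, 0, -58]], [0, [0.0615, 0.0447, 0], [0, 0, -61]], [0, [0.0641, 0.0449, 0], [0, 0, -63]], [0, [0.0641, 0.0449, 0], [0, 0, -63]]]}}

```text
t: 6.85
eef_pos: [0.5941, 0.1913, 0.0612]
ee_rot: [-2.448, -1.968, -0.0]
force: [-0.2, 0.7, -0.5]
grip_width: 0.0001
```

{"op": "apply_moves", "data": {"deltas": [[0, [-0.005, 0.001, 0], [0, 0, 0]], [0, [-0.01, 0.002, 0], [0, 0, 0]], [0, [-0.014, 0.003, 0.005], [0, 0, 0]], [0, [-0.014, 0.003, 0.03], [0, 0, 0]], [0, [-0.014, 0.003, 0.07], [0, 0, 0]], [0, [-0.014, 0.003, 0.1], [0, 0, 0]], [0, [-0.014, 0.04, 0.11], [0, 0, 0]], [0, [-0.014, 0.08, 0.11], [0, 0, 0]], [0, [-0.014, 0.12, 0.11], [0, 0, 0]], [0, [-0.014, 0.16, 0.11], [0, 0, 0]], [0, [-0.014, 0.19, 0.11], [0, 0, 0]], [0, [-0.014, 0.2, 0.11], [0, 0, 0]], [0, [-0.014, 0.2, 0.11], [0, 0, 0]]]}}

```text
t: 8.15
eef_pos: [0.5794, 0.3923, 0.1712]
ee_rot: [2.446, 1.971, -0.0]
force: [1.3, -1.1, -0.5]
grip_width: 0.0003
```

```bash
cat >> h.py <<'E'
def pins(im):
    for uv,a in blobs(im,(224.5,176.5),32):
        p=onz('top',[uv],.071)[0,:2]-C; r=np.linalg.norm(p)
        print(np.round(uv,1),round(a,1),'r %.4f ang %.1f'%(r,np.degrees(np.arctan2(p[1],p[0]))))
E
python3 - <<'E'
from h import *
s=read_state(); print(s['t'],s['eef_pos'].round(4),s['force'].round(2))
b=snap('top','t3.png'); pins(b)
print('ref'); pins(cv2.imread('pics/top0.png')[:,:,::-1].copy())
cv2.imwrite('pics/c3.png',cv2.resize(b[125:245,165:305,::-1],None,fx=5,fy=5,interpolation=cv2.INTER_CUBIC))
E
```

```text
8.15 [0.5794 0.3923 0.1712] [ 1.34 -1.14 -0.52]
[229.7 145.1] 3.9 r 0.0866 ang -7.7
[230.7 150.4] 13.0 r 0.0722 ang -11.8
[201.3 155.1] 18.6 r 0.0859 ang 48.9
[246.8 164.1] 34.8 r 0.0685 ang -61.2
[198.4 170.1] 12.6 r 0.0717 ang 78.5
[223.4 174.3] 48.2 r 0.0043 ang 30.8
[250.3 181.5] 10.8 r 0.0724 ang -102.0
[217.7 201.6] 11.1 r 0.0725 ang 168.7
ref
[218.1 150.3] 14.5 r 0.0732 ang 15.5
[201.3 155. ] 18.9 r 0.0859 ang 48.9
[204.3 165.2] 28.2 r 0.0619 ang 62.9
[250.2 169.4] 11.2 r 0.0722 ang -75.2
[223.4 174.3] 48.2 r 0.0043 ang 28.9
[198.2 182.2] 10.9 r 0.0719 ang 105.5
[230.3 201.3] 10.3 r 0.0723 ang -164.4
```

View pics/c3.png

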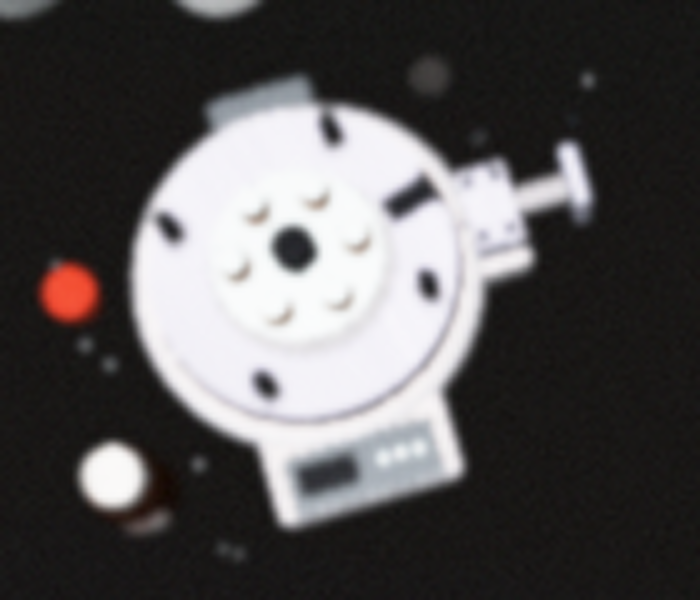

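The view is clear. The slot is at crop (410,197), now at -56.6°, and the bar direction is -72.2°, so 15.5° of clockwise turn remains. The effective finger offset is 19.5 mm. I'll go back the same way.

{"op": "apply_moves", "data": {"deltas": [[0, [0, -0.03, 0], [0, 0, 0]], [0, [0, -0.07, 0], [0, 0, 0]], [0, [0, -0.11, 0], [0, 0, 0]], [0, [0, -0.15, 0], [0, 0, 0]], [0, [0, -0.18, 0], [0, 0, 0]], [0, [0, -0.197, 0], [0, 0, 0]], [0, [0, -0.197, -0.03], [0, 0, 0]], [0, [0, -0.197, -0.07], [0, 0, 0]], [0, [0, -0.197, -0.1], [0, 0, 0]], [0, [0, -0.197, -0.11], [0, 0, 0]], [0, [0, -0.197, -0.11], [0, 0, 0]]]}}

```text
t: 9.3
eef_pos: [0.5787, 0.1934, 0.0601]
ee_rot: [-2.448, -1.967, 0.005]
force: [-0.4, 0.1, -0.1]
grip_width: -0.0004
```

```bash
python3 - <<'E'
from h import *
s=read_state(); print(s['t'],s['eef_pos'].round(4),s['force'].round(2))
ph=[77.6]*5+[77.0,75.5,73.5,71.5,69.5,67.5,65.5,64,63.2,62.9,62.9,62.9]; d=[.031,.027,.024,.022,.021]+[.0195]*12
arc(F(77.6,.035)+[0,0],77.6,ph,d); print(F(77.6,.035),F(62.9,.0195),(F(62.9,.035)-F(62.9,.0195)).round(4))
E
```

```text
9.3 [0.5787 0.1934 0.0601] [-0.44  0.06 -0.06]
[0, [0.0039, -0.0009, 0], [0, 0, 0]], [0, [0.0078, -0.0017, 0], [0, 0, 0]], [0, [0.0107, -0.0024, 0], [0, 0, 0]], [0, [0.0127, -0.0028, 0], [0, 0, 0]], [0, [0.0137, -0.003, 0], [0, 0, 0]], [0, [0.0159, -0.0033, 0], [0, 0, -0.6]], [0, [0.0179, -0.0032, 0], [0, 0, -2.1]], [0, [0.0205, -0.0033, 0], [0, 0, -4.1]], [0, [0.0231, -0.0034, 0], [0, 0, -6.1]], [0, [0.0257, -0.0036, 0], [0, 0, -8.1]], [0, [0.0283, -0.0039, 0], [0, 0, -10.1]], [0, [0.0308, -0.0042, 0], [0, 0, -12.1]], [0, [0.0328, -0.0046, 0], [0, 0, -13.6]], [0, [0.0338, -0.0048, 0], [0, 0, -14.4]], [0, [0.0342, -0.0049, 0], [0, 0, -14.7]], [0, [0.0342, -0.0049, 0], [0, 0, -14.7]], [0, [0.0342, -0.0049, 0], [0, 0, -14.7]]
[0.58047741 0.19433614] [0.61464008 0.18947845] [-0.0138  0.0071]
```

{"op": "apply_moves", "data": {"deltas": [[0, [0.0039, -0.0009, 0], [0, 0, 0]], [0, [0.0078, -0.0017, 0], [0, 0, 0]], [0, [0.0107, -0.0024, 0], [0, 0, 0]], [0, [0.0127, -0.0028, 0], [0, 0, 0]], [0, [0.0137, -0.003, 0], [0, 0, 0]], [0, [0.0159, -0.0033, 0], [0, 0, -0.6]], [0, [0.0179, -0.0032, 0], [0, 0, -2.1]], [0, [0.0205, -0.0033, 0], [0, 0, -4.1]], [0, [0.0231, -0.0034, 0], [0, 0, -6.1]], [0, [0.0257, -0.0036, 0], [0, 0, -8.1]], [0, [0.0283, -0.0039, 0], [0, 0, -10.1]], [0, [0.0308, -0.0042, 0], [0, 0, -12.1]], [0, [0.0328, -0.0046, 0], [0, 0, -13.6]], [0, [0.0338, -0.0048, 0], [0, 0, -14.4]], [0, [0.0342, -0.0049, 0], [0, 0, -14.7]], [0, [0.0342, -0.0049, 0], [0, 0, -14.7]], [0, [0.0342, -0.0049, 0], [0, 0, -14.7]]]}}

```text
t: 11.0
eef_pos: [0.6143, 0.1892, 0.0613]
ee_rot: [2.68, 1.639, 0.0]
force: [-1.1, 0.9, 1.1]
grip_width: 0.0003
```

{"op": "apply_moves", "data": {"deltas": [[0, [-0.005, 0.0025, 0], [0, 0, 0]], [0, [-0.01, 0.005, 0], [0, 0, 0]], [0, [-0.014, 0.007, 0.005], [0, 0, 0]], [0, [-0.014, 0.007, 0.03], [0, 0, 0]], [0, [-0.014, 0.007, 0.07], [0, 0, 0]], [0, [-0.014, 0.007, 0.1], [0, 0, 0]], [0, [-0.014, 0.04, 0.11], [0, 0, 0]], [0, [-0.014, 0.08, 0.11], [0, 0, 0]], [0, [-0.014, 0.12, 0.11], [0, 0, 0]], [0, [-0.014, 0.16, 0.11], [0, 0, 0]], [0, [-0.014, 0.19, 0.11], [0, 0, 0]], [0, [-0.014, 0.2, 0.11], [0, 0, 0]], [0, [-0.014, 0.2, 0.11], [0, 0, 0]]]}}

```text
t: 12.3
eef_pos: [0.5996, 0.3905, 0.1712]
ee_rot: [2.678, 1.642, -0.0]
force: [0.1, -0.9, -1.5]
grip_width: 0.0002
```

```bash
python3 - <<'E'
from h import *
s=read_state(); print(s['t'],s['eef_pos'].round(4),s['force'].round(2))
b=snap('top','t4.png'); pins(b)
cv2.imwrite('pics/c4.png',cv2.resize(b[140:200,240:300,::-1],None,fx=10,fy=10,interpolation=cv2.INTER_CUBIC))
E
```

```text
12.3 [0.5996 0.3905 0.1712] [ 0.07 -0.87 -1.47]
[200.8 158.7] 36.4 r 0.0802 ang 54.8
[237.3 152.9] 12.4 r 0.0720 ang -27.4
[249.8 170.1] 37.5 r 0.0707 ang -76.5
[223.4 174.3] 48.4 r 0.0043 ang 28.4
[247.6 188.2] 10.5 r 0.0724 ang -117.4
[211. 199.] 10.9 r 0.0723 ang 153.3
```

View pics/c4.png

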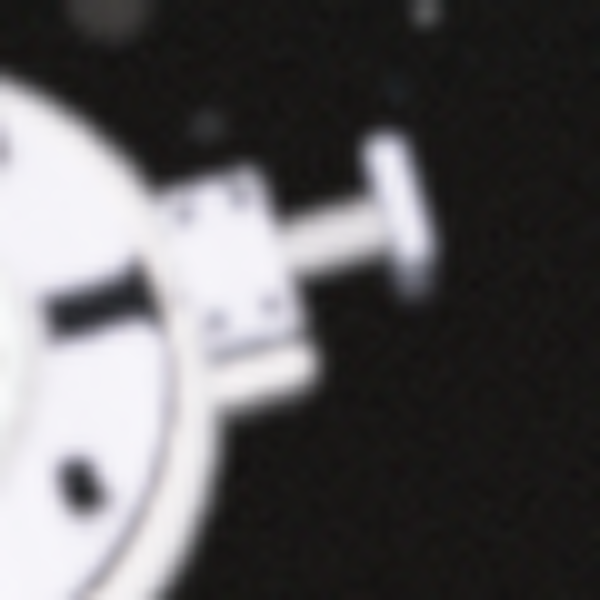

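The slot is now at about -72.2° by pins (mean of three), in line with the bar; in the crop the slot centre at (100,300) lies on the bar line through (335,238). I move over to the plate's outer side with the jaws across the bar.

{"op": "apply_moves", "data": {"deltas": [[0, [0.005, -0.04, 0], [0, 0, 4]], [0, [0.01, -0.08, 0], [0, 0, 8]], [0, [0.015, -0.12, 0], [0, 0, 13]], [0, [0.021, -0.165, 0], [0, 0, 18]], [0, [0.027, -0.21, 0], [0, 0, 23]], [0, [0.033, -0.255, 0], [0, 0, 28]], [0, [0.038, -0.3, 0], [0, 0, 33]], [0, [0.044, -0.345, 0], [0, 0, 38]], [0, [0.05, -0.39, 0], [0, 0, 42]], [0, [0.055, -0.43, 0], [0, 0, 44.9]], [0, [0.0588, -0.455, 0], [0, 0, 44.9]], [0, [0.0588, -0.4606, 0], [0, 0, 44.9]], [0, [0.0588, -0.4606, -0.03], [0, 0, 44.9]], [0, [0.0588, -0.4606, -0.06], [0, 0, 44.9]], [0, [0.0588, -0.4606, -0.09], [0, 0, 44.9]], [0, [0.0588, -0.4606, -0.115], [0, 0, 44.9]], [0, [0.0588, -0.4606, -0.13], [0, 0, 44.9]], [0, [0.0588, -0.4606, -0.133], [0, 0, 44.9]], [0, [0.0588, -0.4606, -0.133], [0, 0, 44.9]]]}}

```text
t: 14.25
eef_pos: [0.6589, -0.0714, 0.0387]
ee_rot: [-1.851, -2.538, 0.0]
force: [0.2, 0.0, -0.0]
grip_width: -0.0002
```

```bash
python3 - <<'E'
from h import *
s=read_state(); print(s['t'],s['eef_pos'].round(4),s['force'].round(2),s['joint_pos'].round(2))
e=np.array([np.cos(np.radians(-72.2)),np.sin(np.radians(-72.2))]); v=s['eef_pos'][:2]-C
print('radial',v@e,'lateral',v@[-e[1],e[0]])
a=snap('side','s5.png'); b=snap('top','t5.png')
o=np.hstack([cv2.resize(a[160:300,150:290],(400,400),interpolation=cv2.INTER_CUBIC),cv2.resize(b[120:220,220:320],(400,400),interpolation=cv2.INTER_CUBIC)])
cv2.imwrite('pics/c5.png',o[:,:,::-1])
E
```

```text
14.25 [ 0.6589 -0.0714  0.0387] [ 0.23  0.04 -0.04] [-0.11  0.56 -0.14  0.88  0.    1.15]
radial 0.19713074731228103 lateral -0.0006411621434025726
```

View pics/c5.png

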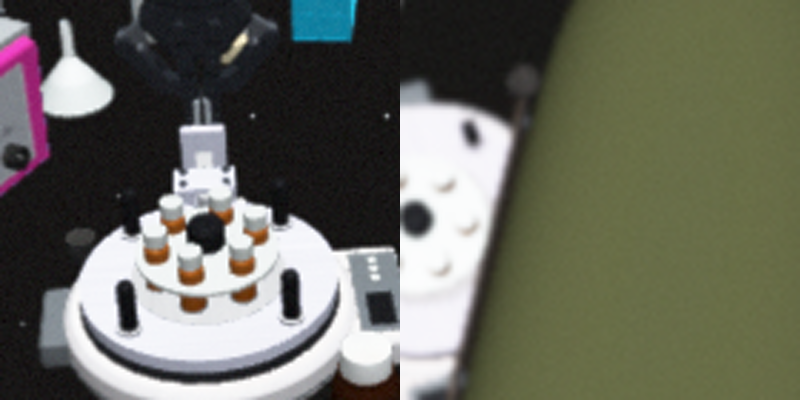

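The side view shows the shut fingers at (203,110), right behind the plate at (203,145). Now I push along the bar in small steps while watching the force.

{"op": "apply_moves", "data": {"deltas": [[0, [-0.0015, 0.0048, 0], [0, 0, 0]], [0, [-0.0031, 0.0095, 0], [0, 0, 0]], [0, [-0.0046, 0.0143, 0], [0, 0, 0]], [0, [-0.0058, 0.0181, 0], [0, 0, 0]], [0, [-0.0067, 0.0209, 0], [0, 0, 0]], [0, [-0.0073, 0.0229, 0], [0, 0, 0]], [0, [-0.0079, 0.0248, 0], [0, 0, 0]], [0, [-0.0086, 0.0267, 0], [0, 0, 0]], [0, [-0.0092, 0.0286, 0], [0, 0, 0]], [0, [-0.0092, 0.0286, 0], [0, 0, 0]]]}}

```text
t: 15.35
eef_pos: [0.65, -0.0433, 0.0383]
ee_rot: [1.851, 2.537, -0.001]
force: [1.9, -3.1, -0.5]
grip_width: -0.0001
```

{"op": "apply_moves", "data": {"deltas": [[0, [-0.0006, 0.0019, 0], [0, 0, 0]], [0, [-0.0012, 0.0038, 0], [0, 0, 0]], [0, [-0.0018, 0.0057, 0], [0, 0, 0]], [0, [-0.0018, 0.0057, 0], [0, 0, 0]]]}}

```text
t: 15.75
eef_pos: [0.6479, -0.0367, 0.0383]
ee_rot: [-1.85, -2.539, -0.0]
force: [1.8, -2.9, -1.2]
grip_width: 0.0001
```

The force stays at about 3.5 N, which is plain bar friction. The bar has travelled about 11 mm, past the rim-strike point, so I continue.

{"op": "apply_moves", "data": {"deltas": [[0, [-0.0006, 0.0019, 0], [0, 0, 0]], [0, [-0.0012, 0.0038, 0], [0, 0, 0]], [0, [-0.0018, 0.0057, 0], [0, 0, 0]], [0, [-0.0024, 0.0076, 0], [0, 0, 0]], [0, [-0.0031, 0.0095, 0], [0, 0, 0]], [0, [-0.0037, 0.0114, 0], [0, 0, 0]], [0, [-0.0043, 0.0133, 0], [0, 0, 0]], [0, [-0.0043, 0.0133, 0], [0, 0, 0]]]}}

```text
t: 16.55
eef_pos: [0.6436, -0.0233, 0.0383]
ee_rot: [-1.85, -2.538, -0.001]
force: [1.2, -2.5, -1.1]
grip_width: -0.0003
```

{"op": "apply_moves", "data": {"deltas": [[0, [-0.0003, 0.00095, 0], [0, 0, 0]], [0, [-0.0006, 0.0019, 0], [0, 0, 0]], [0, [-0.0009, 0.0029, 0], [0, 0, 0]], [0, [-0.0012, 0.0038, 0], [0, 0, 0]], [0, [-0.0012, 0.0038, 0], [0, 0, 0]]]}}

```text
t: 17.05
eef_pos: [0.6425, -0.0198, 0.0383]
ee_rot: [-1.851, -2.538, -0.0]
force: [2.0, -1.9, -1.5]
grip_width: 0.0002
```

{"op": "apply_moves", "data": {"deltas": [[0, [-0.0003, 0.00095, 0], [0, 0, 0]], [0, [-0.0006, 0.0019, 0], [0, 0, 0]], [0, [-0.0006, 0.0019, 0], [0, 0, 0]]]}}

```text
t: 17.35
eef_pos: [0.6418, -0.0179, 0.0383]
ee_rot: [-1.851, -2.538, -0.0]
force: [1.1, -3.6, -0.8]
grip_width: -0.0001
```

{"op": "apply_moves", "data": {"deltas": [[0, [-0.0003, 0.00095, 0], [0, 0, 0]], [0, [-0.0003, 0.00095, 0], [0, 0, 0]]]}}

```text
t: 17.55
eef_pos: [0.6415, -0.017, 0.0383]
ee_rot: [-1.851, -2.538, -0.0]
force: [0.9, -3.3, -1.2]
grip_width: 0.0002
```

{"op": "apply_moves", "data": {"deltas": [[0, [-0.0003, 0.00095, 0], [0, 0, 0]], [0, [-0.0003, 0.00095, 0], [0, 0, 0]]]}}

```text
t: 17.75
eef_pos: [0.6415, -0.0168, 0.0383]
ee_rot: [1.851, 2.537, -0.001]
force: [1.2, -5.1, -0.4]
grip_width: -0.0002
```

{"op": "apply_moves", "data": {"deltas": [[0, [-0.0003, 0.00095, 0], [0, 0, 0]], [0, [-0.0003, 0.00095, 0], [0, 0, 0]]]}}

```text
t: 17.95
eef_pos: [0.6414, -0.0167, 0.0384]
ee_rot: [1.85, 2.536, -0.003]
force: [3.0, -8.6, -1.3]
grip_width: -0.0002
```

The travel stopped at radius 139.7 mm (expected about 140) with the force rising to 9 N, so the end plate is on the guide. I back off and check.

{"op": "apply_moves", "data": {"deltas": [[0, [0.0015, -0.0048, 0], [0, 0, 0]], [0, [0.0046, -0.0143, 0], [0, 0, 0]], [0, [0.0077, -0.0238, 0], [0, 0, 0]], [0, [0.0107, -0.0333, 0], [0, 0, 0]], [0, [0.0107, -0.0333, 0.03], [0, 0, 0]], [0, [0.0107, -0.0333, 0.07], [0, 0, 0]], [0, [0.0107, -0.0333, 0.11], [0, 0, 0]], [0, [0.0, -0.07, 0.13], [0, 0, 0]], [0, [-0.01, -0.11, 0.13], [0, 0, 0]], [0, [-0.02, -0.15, 0.13], [0, 0, 0]], [0, [-0.03, -0.19, 0.13], [0, 0, 0]], [0, [-0.04, -0.23, 0.13], [0, 0, 0]], [0, [-0.05, -0.27, 0.13], [0, 0, 0]], [0, [-0.05, -0.28, 0.13], [0, 0, 0]], [0, [-0.05, -0.28, 0.13], [0, 0, 0]]]}}

```text
t: 19.45
eef_pos: [0.5905, -0.2973, 0.1681]
ee_rot: [-1.855, -2.535, -0.001]
force: [-1.1, 0.1, 0.0]
grip_width: 0.0001
```

```bash
python3 - <<'E'
from h import *
s=read_state(); print(s['t'],s['eef_pos'].round(4),s['force'].round(2))
a=snap('side','s6.png'); b=snap('top','t6.png'); pins(b)
r=cv2.imread('pics/top0.png')[:,:,::-1]
d=cv2.absdiff(b,r).max(2); print('bystander diffs', {k:int(d[v-7:v+8,u-7:u+8].max()) for k,(u,v) in dict(red=(179,183),vial=(188,221),black=(251,140),bottle=(388,238),marker=(306,268)).items()})
o=np.hstack([cv2.resize(a[160:300,150:290],(400,400),interpolation=cv2.INTER_CUBIC),cv2.resize(b[130:210,220:300],(400,400),interpolation=cv2.INTER_CUBIC)])
cv2.imwrite('pics/c6.png',o[:,:,::-1])
E
```

```text
19.45 [ 0.5905 -0.2973  0.1681] [-1.13  0.14  0.01]
[200.9 158.6] 34.6 r 0.0803 ang 54.6
[237.3 152.9] 11.8 r 0.0720 ang -27.5
[223.4 174.3] 47.4 r 0.0042 ang 28.5
[247.6 188.2] 10.0 r 0.0725 ang -117.5
[211. 199.] 10.2 r 0.0723 ang 153.3
bystander diffs {'red': 8, 'vial': 8, 'black': 7, 'bottle': 182, 'marker': 8}
```

View pics/c6.png

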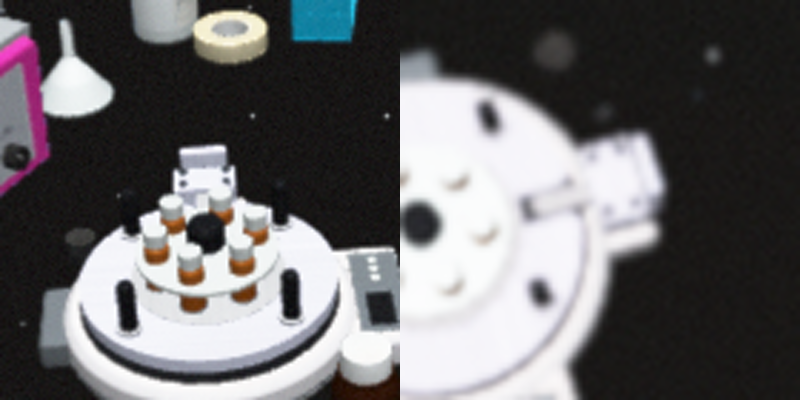

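The bar sits in the slot at (555,200) and the plate is against the guide at (650,180). The bottle difference is probably the arm hiding it, so I check it in the side view before handing in.

```bash
python3 - <<'E'
from h import *
a=cv2.imread('pics/side0.png'); b=cv2.imread('pics/s6.png'); d=cv2.absdiff(a,b).max(2)
print('bottle side',[int(d[y:y+8,319:337].max()) for y in range(148,184,6)], 'arm pixels u range',np.nonzero((d>40).any(0))[0][[0,-1]],'v',np.nonzero((d>40).any(1))[0][[0,-1]])
g=np.abs(cv2.imread('pics/s5.png').astype(int)-a).max(2); print('s5',[int(g[y:y+8,319:337].max()) for y in range(148,184,6)])
E
```

```text
bottle side [7, 7, 9, 7, 8, 12] arm pixels u range [180 559] v [  0 284]
s5 [6, 6, 7, 7, 9, 10]
```

The bottle hasn't moved.

```bash
python3 -c "
from plant import *
print(close_job())"
```

```text
the job is handed in; nothing more can be done
None
```

The carousel is locked and the job is handed in, at about 19.6 s of the 67 s allowed. I pushed it about 132.5° clockwise by one finger pin, in two measured stages, and then pushed the bar home by its end plate with the fingers shut.

**Slot and bar:** Before I pushed the bar, the slot stood at about -72.2°, in line with the guide. The bar slid at about 3–4 N with no strike on the rim. It stopped where the end plate should meet the guide, with the force rising to about 9 N.

**Last pictures:** The bar is in the slot, the plate is against the guide and the pins are where I left them. The arm is clear, touching nothing, and I saw no contact with the vials.

**Loose things:** The red and black stoppers, the brown vial and the marker are unchanged in the top view. The white bottle's patch in the top view differed, which I put down to the arm hiding it. The side view shows the bottle unchanged.

No other check disagreed. I looked at 9 pictures, plus one call for a file that did not exist yet.

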